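Check-weigh a film roll on the spring hand scale

ROBOT

A 6-joint arm with a two-finger parallel gripper is mounted at the origin on the work surface. World frame = base frame: x ahead of the robot, y to its left, z up, the work surface at z = 0. Lengths are in mm, angles in rad, forces in N, time in s.
With the tool pointing down it reaches from about 350 to 975 mm from the base axis. Payload 7.1 kg.
Tool frame: the origin (TCP) lies midway between the tips of the shut fingers; the grasp point (between the pads) lies 19 mm behind it; z points along the fingers, y is the line along which they close (so a half turn about z gives the same grasp; the last joint's range is limited). The gripper opens to 88 mm and grips with 3 to 60 N. Pads are 20 mm wide; open, the fingers measure 115 mm over their backs; the gripper's body (75 mm by 178 mm) begins 61 mm behind the grasp point.
Start: joints at [-1.325, 0.423, 1.63, -0, 1.089, -0.019], TCP at [163.591, -603.194, 222.675] pointing down, gripper open.
Joint ranges: [-3, 3], [-0.9, 2.11], [0.09, 2.58], [-1.31, 4.45], [0.11, 2.69], [-2.54, 2.54]. Speed limits (rad/s): [2.39, 2.39, 3.01, 3.14, 3.14, 3.14].

INTERFACE

Orientations are given as a rotation vector (axis times angle).
In Python, from workcell import ctrl gives the robot as it stands. The module is installed in compiled form; this text tells all that it offers.
- The arm moves only by the tool servo_tool, never from a script. Its argument "increments" is a list of rows, each a list of 7 numbers: the shift along the world's x, y, z in cm, then the turn, a rotation vector about the world's x, y, z in degrees, then the opening, from -1 (shut) to 1 (fully open). A call has 1 to 20 rows; each row is the pose to reach, as a shift and turn from the pose commanded when the call began; what a row does not reach only later rows make up. A row lasts 1/12 s, in which the tool goes at most 41.7 mm and 7.16 degrees, less where a joint would pass 70% of its speed; a pose out of reach is approached as far as the arm can. A call with a gripper value outside its range is refused whole. The fingers move at their own pace and stop on an object; the grip force is fixed at half the most. Time passes only in rows, so rows that repeat a pose let the fingers close. It gives the time, the measured TCP pose, the force, the opening and the grip force at its end, in the units of the state.
- ctrl.get_obs(): the state, without advancing time (a new reading comes with each control period).
- ctrl.get_image(name): name is "scene" or "side" or "wrist"; returns a dict with "image" (384x512x3 uint8, red, green, blue), "fx", "fy", "cx", "cy" (pixels), "k1" (the pictures are not rectified: a ray, as slopes to the right and down, at radius r is drawn at 1 + k1 r^2 times it, then the intrinsics apply), "extrinsics" (4x4, takes a point from camera to world coordinates); the wrist camera has in their place "tool_from_camera" (4x4, takes a point from camera to tool coordinates, whose origin is the TCP and whose axes are the flange's). Camera axes: x right, y up, looking along -z (the intrinsics and any distortion apply to the point x, -y, -z); pixel columns grow to the right and rows downward; lengths in mm; the calibration is good to about 2 mm. A picture is of the moment at which its call begins: read the wrist's pose just before it. There is no depth.
- ctrl.close_job(): hands the job in; it is judged then, once.
The state is a dict: "t": time; "qpos": joint angles; "qvel": joint speeds; "joint_torque": joint torques, N m; "ee_pos": TCP position; "orientation": TCP orientation; "ft_force": force on the tool from outside, world axes, zero at the start; "moment": the same for the moment, N m; "width": finger opening in mm; "grasp_force": force on a finger pad.
Only numpy, scipy, OpenCV 4.12 (cv2) and the standard library are available. Lean on these libraries where they do the work, as an engineer would, in place of code of your own. Each camera call takes 0.05 s, during which the arm holds its last target. There are 200 camera calls.

TASK

Take the orange-handled spring scale out of its blue holster and, with its hook under the wire bail, lift the red-banded film roll until it hangs just clear of the bench (about 15 mm) and hold it still there for two seconds for the reading. Then carry it low (never more than 50 mm above the bench) and set it down gently, without dropping or pressing on it, fully home and upright in the green round nest; unhook, put the scale back in its holster with its flange resting on the rim, and let go. Handle the roll only with the hook and leave everything else on the bench where it is.

Things in the scene. Friction and masses are not known exactly. Their poses are not given: they have to be found in the camera images.
- scale: Loose tubular spring scale, 0.24 kg, hook down in the holster. Origin: centre of the underside of its aluminium flange (70 along x, 56 along y, 6 thick, upward from the origin); z up the tube. White barrel below: diameter 26, 60 long. A steel hook (8 mm bar, bent in the x-z plane, 43 wide) hangs from it, underside 116 below the origin unloaded; free tip at -x, closed back at +x.
- scale_grip (a point): Middle of the orange grip block on top of the flange, 36 mm above the scale's origin: 40 along x, 28 along y, 60 high. Grip it across y, from above.
- hook_gap (a point): Middle of the hook's open mouth, on the tube axis in x and y, 81 mm below the scale's origin unloaded; it moves down with the hook. A 6 mm bar along y enters from the scale's -x side within 6 mm above or below this height (the tip's top is 9 mm below it), and is caught when the hook rises with the bar within 8 mm of the axis in x.
- hook_seat (a point): Point where the centre of a 6 mm bar rests in the hook's V: on the tube axis, 103 mm below the scale's origin when unloaded; it moves down with the hook.
- scale_hook (a joint): How far the scale's hook is drawn out of the barrel, m, 0 to 0.075. A spring of 120 N/m pulls it back, so the reading x 120 is the pull in N; with nothing on the hook it reads about 0.003 from the hook's own weight. Coloured bands on the rod come out as it stretches.
- roll: Loose white film roll with a red band round it, standing on the bench: diameter 68, height 60 mm, mass unknown, between 0.35 and 0.78 kg. Origin: centre of its underside; z up. A fixed steel wire bail (6 mm wire, 54 mm wide) stands on its top in the roll's y-z plane.
- bail (a point): Middle of the bail's straight top wire (wire centre), 112 mm above the roll's origin, so 52 mm above the roll's top face. The wire runs along the roll's y.
- nest: Fixed green round dish on the bench: inner diameter 76 mm at the floor, flaring to about 90 mm at the rim, outer diameter 98, rim 12 mm above the bench. Origin: centre of its underside; z up.
- nest_floor (a point): Centre of the nest's floor, 4 mm above the bench. The roll's underside belongs here.
- holster: Fixed blue square tube on a dark 110 x 100 mm foot, open at the top: outside 64 (x) x 52 (y), inside 52 x 40 mm, rim 135 mm above the bench. Origin: centre of its underside. The scale stands in it with the same x direction.
- holster_mouth (a point): Centre of the holster's open top at rim height; the scale's origin is here when it rests in the holster.
- bare_roll: Bystander: plain white film roll without band or bail, 68 mm diameter, 50 high. Origin: centre of its underside.
- tape: Bystander: yellow tape ring, 90 mm diameter, 24 high. Origin: centre of its underside.
- driver: Bystander: screwdriver lying on the bench. Origin: on its axis.
- spanner: Bystander: steel wrench lying on the bench. Origin: on its axis.
- solvent: Bystander: clear bottle with red cap, 60 mm diameter, 130 high. Origin: centre of its underside.
- carton: Bystander: cardboard carton, 90 x 120 x 60 mm. Origin: centre of its underside.
- mug: Bystander: blue mug, 80 mm diameter, 90 high. Origin: centre of its underside.
- parts_bin: Bystander: blue open bin, 160 x 120 x 60 mm. Origin: centre of its underside.
Not all that is in view belongs to the job. Leave any purple look-alike of the roll alone.

How it is judged:
By the outcome, as a careful person would: the job done as asked, in the order asked, and still so for the second after the job is handed in, with the robot touching nothing.
It also fails if it takes over 72 s, if anything falls off the work surface, if the arm or the gripper's body presses on something with over 40 N, if the wrist force passes 120 N, or if a joint passes its speed limit or range.

## Working session

There is one attempt and no reset: what is moved stays moved. The work goes in short steps, Python scripts to look and compute and a tool call to move; the robot and the scene stay as the last step left them, time stands still between calls to the robot, and variables do not carry over. Pictures are saved under pics/ and viewed, at most 13 in all, crops included, and the job is handed in when it is done.

Besides the shell and the picture viewer there is one more tool, called after "Call:" as name(argument=value, ...), one argument or row to a line, values as JSON. servo_tool: Moves the arm, as the interface text tells. Its arguments: {"type":"object","properties":{"increments":{"type":"array","items":{"type":"array","items":{"type":"number"}}}},"required":["increments"]}

```bash
mkdir -p pics
cat > h.py <<'E'
import numpy as np, cv2
from workcell import ctrl
from scipy.spatial.transform import Rotation as R
def snap(n,f):
    o=ctrl.get_obs(); d=ctrl.get_image(n); cv2.imwrite(f'pics/{f}.png',d['image'][:,:,::-1])
    if n=='wrist':
        T=np.eye(4);T[:3,:3]=R.from_rotvec(o['orientation']).as_matrix();T[:3,3]=o['ee_pos']
        d['extrinsics']=T@d['tool_from_camera']
    np.savez(f'pics/{f}.npz',**{k:v for k,v in d.items()}); return d
def load(f): return np.load(f'pics/{f}.npz')
def ray(d,u,v):
    a=np.array([(u-d['cx'])/d['fx'],(v-d['cy'])/d['fy']]);s=a.copy()
    for _ in range(20): s=a/(1+d['k1']*(s@s))
    E=d['extrinsics'];return E[:3,3],E[:3,:3]@np.array([s[0],-s[1],-1])
def atz(d,u,v,z):
    o,r=ray(d,u,v);return o+r*(z-o[2])/r[2]
def proj(d,p):
    E=d['extrinsics'];c=E[:3,:3].T@(np.array(p)-E[:3,3]);s=np.array([c[0],-c[1]])/-c[2]
    s=s*(1+d['k1']*(s@s));return np.array([s[0]*d['fx']+d['cx'],s[1]*d['fy']+d['cy']])
E
python3 - <<'E'
from h import *
a=snap('scene','s1')['image'];b=snap('side','d1')['image'];c=snap('wrist','w1')['image']
for n in('s1','d1'): print(load(n)['extrinsics'].round(2).tolist(),load(n)['fx'])
cv2.imwrite('pics/m1.png',cv2.resize(a,(800,600),interpolation=cv2.INTER_CUBIC)[:,:,::-1])
cv2.imwrite('pics/m2.png',cv2.resize(b,(800,600),interpolation=cv2.INTER_CUBIC)[:,:,::-1])
print(ctrl.get_obs())
E
```

```text
[[0.71, -0.58, 0.4, 991.53], [0.71, 0.57, -0.42, -416.79], [0.02, 0.57, 0.82, 1033.9], [0.0, 0.0, 0.0, 1.0]] 365.68507183464885
[[-0.96, 0.14, -0.22, 250.88], [-0.26, -0.59, 0.76, 1114.2], [-0.02, 0.79, 0.61, 998.46], [0.0, 0.0, 0.0, 1.0]] 415.152152864022
{'t': 0.15, 'qpos': array([-1.32502313e+00,  4.23658909e-01,  1.63052633e+00,  1.53044794e-05,
        1.08858142e+00, -1.89921767e-02]), 'qvel': array([ 0.00183483, -0.00156222, -0.00165372, -0.00020656, -0.00054221,
        0.00062895]), 'joint_torque': array([ 1.60239833e-03, -5.44982564e+01, -2.73919344e+01,  6.44510449e-02,
        2.04728247e-02, -4.93635298e-05]), 'ee_pos': array([ 163.47864209, -602.78665857,  222.07958544]), 'orientation': array([-3.11294804e+00, -4.14513543e-01,  1.87433017e-04]), 'ft_force': array([ 0.30199732, -0.29781211,  0.72056592]), 'moment': array([ 0.00348088,  0.05207696, -0.05161426]), 'grasp_force': 0.0, 'width': 87.74526696782318}
```

View pics/m1.png

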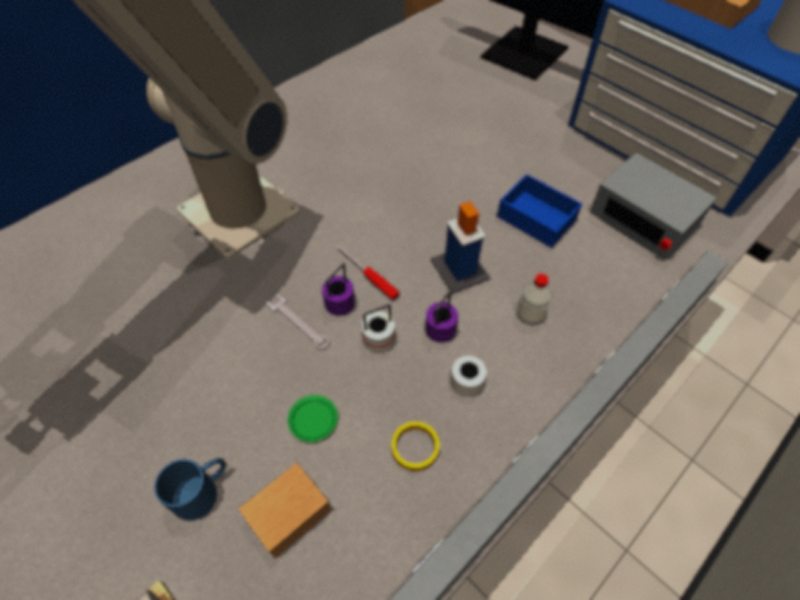

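View pics/m2.png

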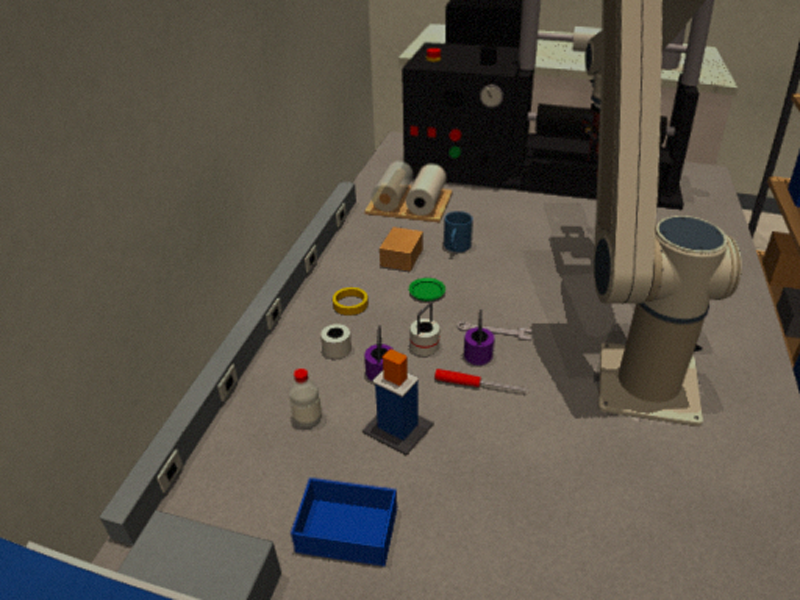

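Candidates for the roll in the scene picture (800x600): purple with bail (338,293), purple with bail (442,320), white with bail (378,328), and bare white (468,373). The white one with the bail fits, and the side view shows a red band on it at (424,338). I'll confirm in a crop.

Run:
```python
from h import *
a=load('s1')['image'][:,:,::-1];b=load('d1')['image'][:,:,::-1]
# scene crop x180..330,y120..290 ; side crop x230..330,y175..295
A=cv2.resize(a[125:290,180:330],None,fx=3.6,fy=3.6,interpolation=cv2.INTER_CUBIC)
B=cv2.resize(b[170:290,225:285],None,fx=4.2,fy=4.2,interpolation=cv2.INTER_CUBIC)
c=np.zeros((600,800,3),np.uint8);c[:A.shape[0],:A.shape[1]]=A;c[:B.shape[0],545:545+B.shape[1]]=B
cv2.imwrite('pics/c1.png',c)
```

```text
(no output)
```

View pics/c1.png

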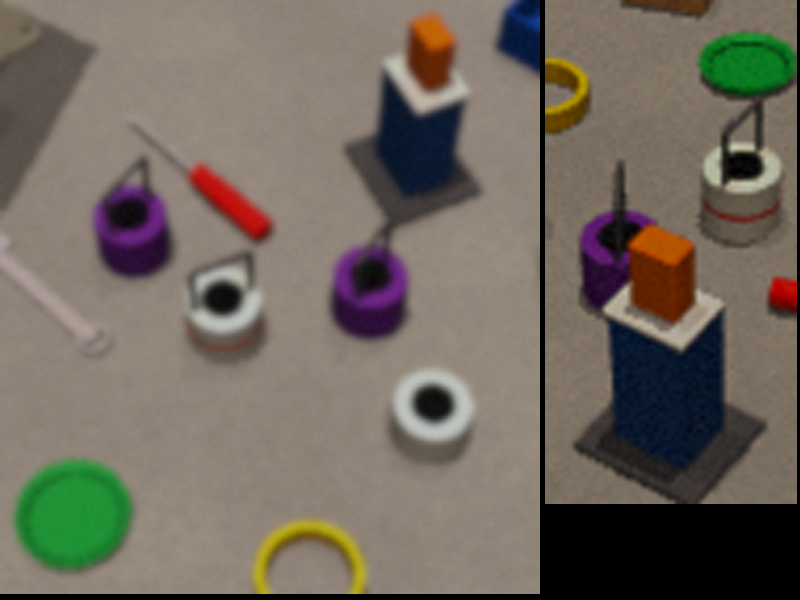

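Run:
```python
from h import *
s=load('s1');d=load('d1')
S=lambda x,y,z:atz(s,180+x/3.6-.4,125+y/3.6-.4,z)[:2].round(0)
D=lambda x,y,z:atz(d,225+(x-545)/4.2-.4,170+y/4.2-.4,z)[:2].round(0)
print('flange S',[S(*p,141) for p in((388,60),(415,110),(467,92))],'D',[D(*p,141) for p in((603,310),(685,350),(722,300))])
print('grip S',[S(*p,201) for p in((411,22),(432,45),(454,32),(432,15))],'D',[D(*p,201) for p in((630,257),(662,227),(694,242),(665,268))])
print('bail',S(190,273,112),S(251,257,112),D(724,134,112),D(759,104,112))
print('top',S(223,298,60),D(741,166,60)); print('nest',S(74,513,12),D(748,64,12))
print('purples',S(131,212,60),S(371,275,60),D(617,240,60)); print('foot',[S(*p,8) for p in((347,150),(398,224),(481,190))],[D(*p,8) for p in((575,445),(692,503),(765,425))])
print('bare',S(434,403,50),'tape',S(310,575,20))
# nest by colour
for n in (s,d):
    h=cv2.cvtColor(n['image'],cv2.COLOR_RGB2HSV);m=cv2.inRange(h,(50,120,60),(75,255,255))
    k,l,st,c=cv2.connectedComponentsWithStats(m)
    for i in range(1,k):
        if st[i,4]>100: print(st[i],c[i],atz(n,*c[i],10)[:2])
```

```text
flange S [array([470., 245.]), array([528., 217.]), array([546., 267.])] D [array([546., 272.]), array([480., 296.]), array([467., 242.])]
grip S [array([488., 248.]), array([520., 241.]), array([523., 266.]), array([495., 268.])] D [array([523., 277.]), array([510., 242.]), array([484., 252.]), array([497., 282.])]
bail [502. -33.] [526.  15.] [520.  21.] [501. -26.]
top [514.  -8.] [511.  -4.]
nest [ 558. -221.] [ 553. -214.]
purples [386.  -4.] [588. 103.] [587. 111.]
foot [array([447., 223.]), array([545., 192.]), array([574., 281.])] [array([571., 286.]), array([471., 319.]), array([436., 232.])]
bare [710.  51.] tape [ 735. -122.]
[185 253  31  30 723] [199.80359613 267.38035961] [ 557.21699728 -222.01792061]
[262 178  23  14 266] [272.95488722 184.5       ] [ 554.43123937 -219.03109204]
```

The crop confirms the target: white roll with bail and red band, bail ends at (190,273) and (251,257) in the crop. The scale is in the holster with its orange grip at (432,28). Estimates: holster about (507,256) with yaw about -18°, roll about (512,-6) with its wire at 65°, nest about (556,-220).

Call:
servo_tool(
  increments=[
    [28,50,8,0,0,73,1],
    [28,50,8,0,0,73,1],
    [28,50,8,0,0,73,1],
    [28,50,8,0,0,73,1],
    [28,50,8,0,0,73,1],
    [28,50,8,0,0,73,1],
    [28,50,8,0,0,73,1],
    [28,50,8,0,0,73,1],
    [28,50,8,0,0,73,1],
    [28,50,8,0,0,73,1],
    [28,50,8,0,0,73,1],
    [28,50,8,0,0,73,1],
    [28,50,8,0,0,73,1],
    [28,50,8,0,0,73,1],
    [28,50,8,0,0,73,1],
    [28,50,8,0,0,73,1],
  ],
)

```text
t: 1.48
ee_pos: [444.2, -101.6, 302.7]
orientation: [2.252, 2.19, 0.0]
ft_force: [-1.1, -0.4, -0.0]
width: 87.8
grasp_force: 0.0
```

Run:
```python
from h import *
d=snap('wrist','w2');print(ctrl.get_obs()['ee_pos'],d['extrinsics'].round(2).tolist(),d['fx'])
```

```text
[ 443.43806268 -102.68633298  302.43014276] [[1.0, 0.03, 0.01, 444.64], [-0.03, 0.97, 0.26, -31.54], [0.0, -0.26, 0.97, 464.24], [0.0, 0.0, 0.0, 1.0]] 330.5931452375974
```

Call:
servo_tool(
  increments=[
    [6.4,35.5,0,0,0,73.5,1],
    [6.4,35.5,0,0,0,73.5,1],
    [6.4,35.5,0,0,0,73.5,1],
    [6.4,35.5,0,0,0,73.5,1],
    [6.4,35.5,0,0,0,73.5,1],
    [6.4,35.5,0,0,0,73.5,1],
    [6.4,35.5,0,0,0,73.5,1],
    [6.4,35.5,0,0,0,73.5,1],
    [6.4,35.5,0,0,0,73.5,1],
    [6.4,35.5,0,0,0,73.5,1],
    [6.4,35.5,0,0,0,73.5,1],
    [6.4,35.5,0,0,0,73.5,1],
    [6.4,35.5,0,0,0,73.5,1],
  ],
)

```text
t: 2.62
ee_pos: [507.8, 250.2, 302.2]
orientation: [-0.506, -3.1, 0.001]
ft_force: [-1.0, -0.1, 0.1]
width: 88.1
grasp_force: 0.0
```

Run:
```python
from h import *
d=snap('wrist','w3');o=ctrl.get_obs();print(o['t'],o['ee_pos'],o['orientation'],o['qpos'],d['extrinsics'].round(2).tolist())
c=np.hstack([load('w2')['image'],load('w3')['image']])
cv2.imwrite('pics/c2.png',cv2.resize(c,(800,300),interpolation=cv2.INTER_AREA)[:,:,::-1])
```

```text
2.6667 [507.79581278 250.2977557  302.37024227] [-5.05782181e-01 -3.10007701e+00  8.95630867e-04] [ 4.37033586e-01  2.53074525e-01  1.68288695e+00 -1.86311956e-04
  1.20638787e+00 -8.10243139e-01] [[0.32, -0.92, -0.24, 440.37], [0.95, 0.31, 0.08, 272.86], [-0.0, -0.26, 0.97, 463.72], [0.0, 0.0, 0.0, 1.0]]
```

View pics/c2.png

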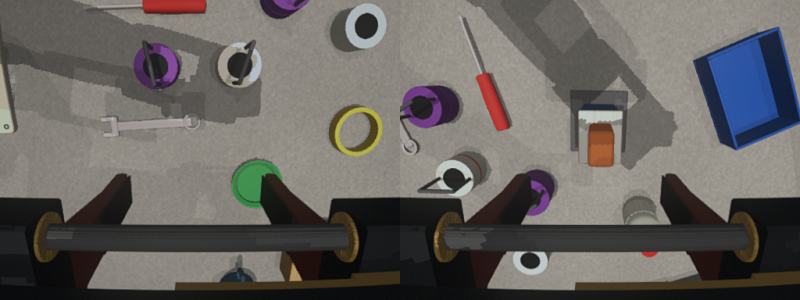

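Left (w2): roll with bail at (240,65), nest at (257,183). Right (w3): orange grip at (600,140), roll at (453,178). I'll refine from these close views.

Run:
```python
from h import *
a=load('w2')['image'][:,:,::-1];b=load('w3')['image'][:,:,::-1]
c=np.zeros((600,800,3),np.uint8)
f=lambda im,x,y,w,h,k:cv2.resize(im[y:y+h,x:x+w],None,fx=k,fy=k,interpolation=cv2.INTER_CUBIC)
p=f(b,205,105,100,120,4);c[:480,:400]=p
p=f(a,270,40,75,75,5);c[:375,410:785]=p
p=f(b,10,180,120,70,3);c[385:595,410:770]=p
cv2.imwrite('pics/c3.png',c)
for n,lo,hi in(('w2',(50,120,60),(75,255,255)),('w3',(5,150,60),(15,255,255))):
    h=cv2.cvtColor(load(n)['image'],cv2.COLOR_RGB2HSV);m=cv2.inRange(h,lo,hi)
    k,l,st,ce=cv2.connectedComponentsWithStats(m)
    for i in range(1,k):
        if st[i,4]>150: print(n,st[i],ce[i])
```

```text
w2 [ 297  206   64   60 2141] [321.85801028 233.12937879]
w3 [ 241  158   33   55 1671] [256.74985039 185.9347696 ]
```

View pics/c3.png

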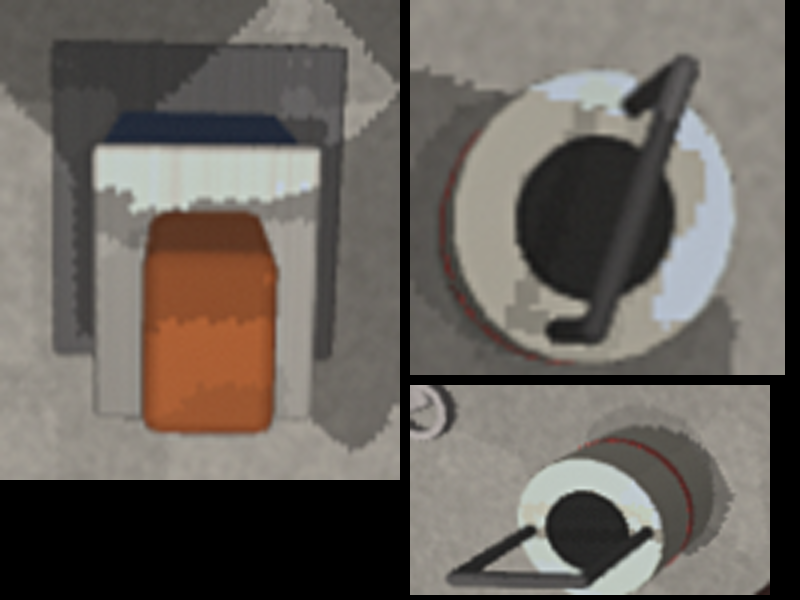

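Run:
```python
from h import *
a=load('w2');b=load('w3')
G=lambda x,y,z:atz(b,205+x/4-.4,105+y/4-.4,z)[:2].round(1)
W=lambda x,y,z:atz(a,270+(x-410)/5-.4,40+y/5-.4,z)[:2].round(1)
V=lambda x,y,z:atz(b,10+(x-410)/3-.4,180+(y-385)/3-.4,z)[:2].round(1)
def rep(n,P):
    P=np.array(P);print(n,P.tolist(),'c',P.mean(0).round(1),[np.degrees(np.arctan2(*(P[(i+1)%len(P)]-P[i])[::-1])).round(1) for i in range(len(P))],[np.linalg.norm(P[(i+1)%len(P)]-P[i]).round(1) for i in range(len(P))])
rep('flange',[G(*p,141) for p in((95,147),(320,147),(312,417),(93,417))])
rep('grip',[G(*p,201) for p in((144,250),(276,250),(273,432),(145,432))])
rep('foot',[G(*p,8) for p in((53,42),(347,50),(331,356),(53,354))])
rep('bail2',[W(688,66,112),W(597,333,112)]);rep('bail3',[V(450,578,112),V(588,580,112)])
print('roll top',W(595,215,60),V(588,530,60))
c=(321.9,233.1);print('nest',atz(a,*c,4),[atz(a,*c,12)])
print('nest edges rim',[atz(a,u,v,12)[:2].round(1) for u,v in((297,235),(361,235),(326,206))])
```

```text
flange [[465.1, 241.5], [482.5, 293.3], [547.5, 271.3], [529.7, 218.1]] c [506.2 256. ] [np.float64(71.4), np.float64(-18.7), np.float64(-108.5), np.float64(160.1)] [np.float64(54.6), np.float64(68.6), np.float64(56.1), np.float64(68.7)]
grip [[483.2, 249.8], [491.6, 275.0], [528.1, 262.9], [519.7, 237.5]] c [505.6 256.3] [np.float64(71.6), np.float64(-18.3), np.float64(-108.3), np.float64(161.4)] [np.float64(26.6), np.float64(38.5), np.float64(26.8), np.float64(38.5)]
foot [[437.6, 226.9], [471.5, 320.1], [572.0, 283.7], [539.9, 189.9]] c [505.2 255.2] [np.float64(70.0), np.float64(-19.9), np.float64(-108.9), np.float64(160.1)] [np.float64(99.2), np.float64(106.9), np.float64(99.1), np.float64(108.8)]
bail2 [[521.1, 18.8], [503.2, -33.3]] c [512.2  -7.2] [np.float64(-109.0), np.float64(71.0)] [np.float64(55.1), np.float64(55.1)]
bail3 [[502.0, -33.9], [520.2, 20.7]] c [511.1  -6.6] [np.float64(71.6), np.float64(-108.4)] [np.float64(57.6), np.float64(57.6)]
roll top [511.1  -6.5] [510.5  -5.5]
nest [ 546.2819307  -218.26517798    4.        ] [array([ 544.51519604, -215.01940451,   12.        ])]
nest edges rim [array([ 507.9, -216.9]), array([ 602.8, -219.9]), array([ 549.2, -173.5])]
```

Scale and bail wire share the same yaw (-18.5°), and the gripper is already aligned. Grip is at (505.8,256.2), bail at (511.3,-6.8), nest at about (556,-220.5).

Call:
servo_tool(
  increments=[
    [-0.2,0.45,-3,0,0,0,1],
    [-0.2,0.45,-6,0,0,0,1],
    [-0.2,0.45,-9,0,0,0,1],
    [-0.2,0.45,-11,0,0,0,1],
    [-0.2,0.45,-13,0,0,0,1],
    [-0.2,0.45,-14,0,0,0,1],
    [-0.2,0.45,-14.7,0,0,0,1],
    [-0.2,0.45,-14.9,0,0,0,1],
    [-0.2,0.45,-14.9,0,0,0,1],
    [-0.2,0.45,-14.9,0,0,0,1],
  ],
)

```text
t: 3.5
ee_pos: [506.3, 256.5, 154.7]
orientation: [0.501, 3.1, 0.001]
ft_force: [-0.4, 0.3, 0.1]
width: 87.8
grasp_force: 0.0
```

Call:
servo_tool(
  increments=[
    [0,0,0,0,0,0,-1],
    [0,0,0,0,0,0,-1],
    [0,0,0,0,0,0,-1],
    [0,0,0,0,0,0,-1],
    [0,0,0,0,0,0,-1],
    [0,0,0,0,0,0,-1],
    [0,0,0,0,0,0,-1],
    [0,0,0,0,0,0,-1],
    [0,0,0,0,0,0,-1],
    [0,0,0,0,0,0,-1],
    [0,0,0,0,0,0,-1],
    [0,0,0,0,0,0,-1],
  ],
)

```text
t: 4.5
ee_pos: [505.6, 256.3, 153.6]
orientation: [-0.5, -3.101, 0.0]
ft_force: [-0.4, -0.7, -0.3]
width: 28.0
grasp_force: 29.9
```

Call:
servo_tool(
  increments=[
    [0,0,1,0,0,0,-1],
    [0,0,3,0,0,0,-1],
    [0,0,5,0,0,0,-1],
    [0,0,7,0,0,0,-1],
    [0,0,9,0,0,0,-1],
    [0,0,11,0,0,0,-1],
    [0,0,13,0,0,0,-1],
    [0,0,14,0,0,0,-1],
    [0,0,14.5,0,0,0,-1],
    [0,0,14.5,0,0,0,-1],
    [0,0,14.5,0,0,0,-1],
    [0,0,14.5,0,0,0,-1],
  ],
)

```text
t: 5.5
ee_pos: [504.9, 256.0, 297.3]
orientation: [-0.5, -3.1, 0.002]
ft_force: [0.2, 0.6, -2.1]
width: 27.9
grasp_force: 29.9
```

Run:
```python
from h import *
d=snap('side','d4');s=snap('scene','s4');w=snap('wrist','w4');o=ctrl.get_obs();print(o['t'],o['ee_pos'],o['ft_force'],o['width'])
c=np.zeros((600,800,3),np.uint8)
for n,x in((d,0),(s,400)):
    u,v=proj(n,o['ee_pos']-np.array([0,0,70])).astype(int);print(u,v)
    u=max(u,50);v=max(v,75);c[:,x:x+400]=cv2.resize(n['image'][v-75:v+75,u-50:u+50],(400,600),interpolation=cv2.INTER_CUBIC)
cv2.imwrite('pics/c4.png',c[:,:,::-1])
```

```text
5.65 [505.13896939 256.09095754 297.54687231] [ 0.09270981  0.14171043 -2.43223128] 27.86602184516939
252 220
300 126
```

View pics/c4.png

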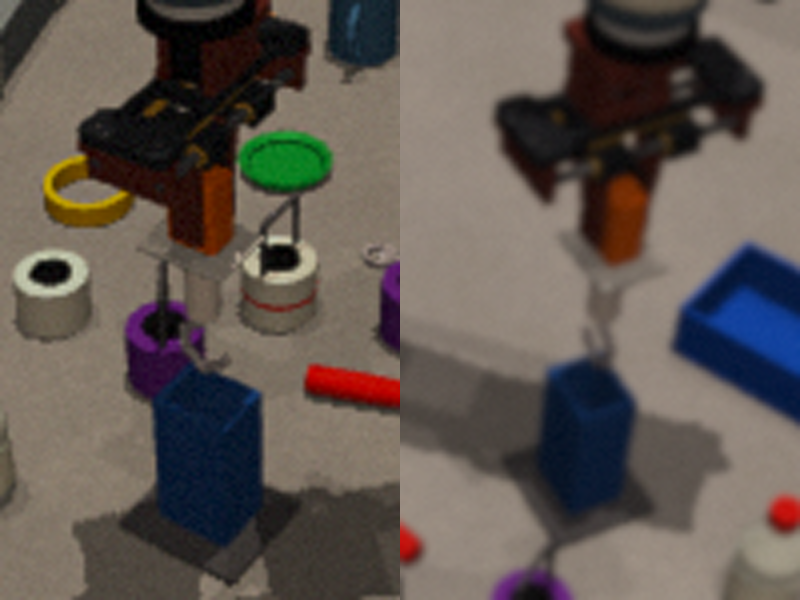

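Run:
```python
from h import *
d=load('d4');s=load('s4')
o=np.array([505.1,256.1,297.5-18.6]);a=np.radians(-18.5);e=np.array([np.cos(a),np.sin(a),0])
for nm,n,u,v,x in(('d',d,252,220,0),('s',s,300,126,400)):
  for l,p in(('tip',-21*e-[0,0,95]),('back',21*e-[0,0,95]),('bot',[0,0,-115]),('shank',[0,0,-65])):
    q=proj(n,o+p);print(nm,l,((q-[u-50,v-75])*4+[x,0]).round())
```

```text
d tip [228. 356.]
d back [180. 336.]
d bot [204. 366.]
d shank [203. 315.]
s tip [582. 323.]
s back [609. 357.]
s bot [593. 357.]
s shank [599. 313.]
```

Call:
servo_tool(
  increments=[
    [0.7,-4,0,0,0,0,-1],
    [1.4,-8,0,0,0,0,-1],
    [2.1,-12,0,0,0,0,-1],
    [2.8,-16,0,0,0,0,-1],
    [3.5,-20,0,0,0,0,-1],
    [4.2,-24,0,0,0,0,-1],
    [4.7,-26.5,0,0,0,0,-1],
    [4.9,-27.7,0,0,0,0,-1],
    [4.9,-27.7,0,0,0,0,-1],
    [4.9,-27.7,0,0,0,0,-1],
    [4.9,-27.7,0,0,0,0,-1],
  ],
)

```text
t: 6.57
ee_pos: [554.3, -19.6, 298.3]
orientation: [-0.499, -3.101, -0.001]
ft_force: [-0.4, -0.1, -1.9]
width: 28.0
grasp_force: 29.9
```

Call:
servo_tool(
  increments=[
    [0,0,-2,0,0,0,-1],
    [0,0,-4,0,0,0,-1],
    [0,0,-6,0,0,0,-1],
    [0,0,-7.5,0,0,0,-1],
    [0,0,-8.2,0,0,0,-1],
    [0,0,-8.4,0,0,0,-1],
    [0,0,-8.4,0,0,0,-1],
    [0,0,-8.4,0,0,0,-1],
    [0,0,-8.4,0,0,0,-1],
    [0,0,-8.4,0,0,0,-1],
  ],
)

```text
t: 7.4
ee_pos: [555.2, -20.6, 215.6]
orientation: [0.5, 3.1, 0.0]
ft_force: [-0.6, -0.1, -1.6]
width: 27.8
grasp_force: 29.9
```

Run:
```python
from h import *
d=snap('side','d5');s=snap('scene','s5');o=ctrl.get_obs();print(o['t'],o['ee_pos'],o['ft_force'])
c=np.zeros((600,800,3),np.uint8)
for n,x in((d,0),(s,400)):
    u,v=proj(n,[530,-14,112]).astype(int);print(u,v)
    c[:,x:x+400]=cv2.resize(n['image'][v-45:v+45,u-30:u+30],(400,600),interpolation=cv2.INTER_CUBIC)
    print([((proj(n,p)-[u-30,v-45])*6.667+[x,0]).round() for p in([520.1,20.0,112],[503,-33.5,112])])
cv2.imwrite('pics/c5.png',c[:,:,::-1])
```

```text
7.5 [554.96624976 -20.7581492  215.38964788] [ 0.50010003 -0.31635007 -3.02091974]
266 195
[array([208., 343.]), array([263., 287.])]
243 202
[array([641., 247.]), array([530., 293.])]
```

View pics/c5.png

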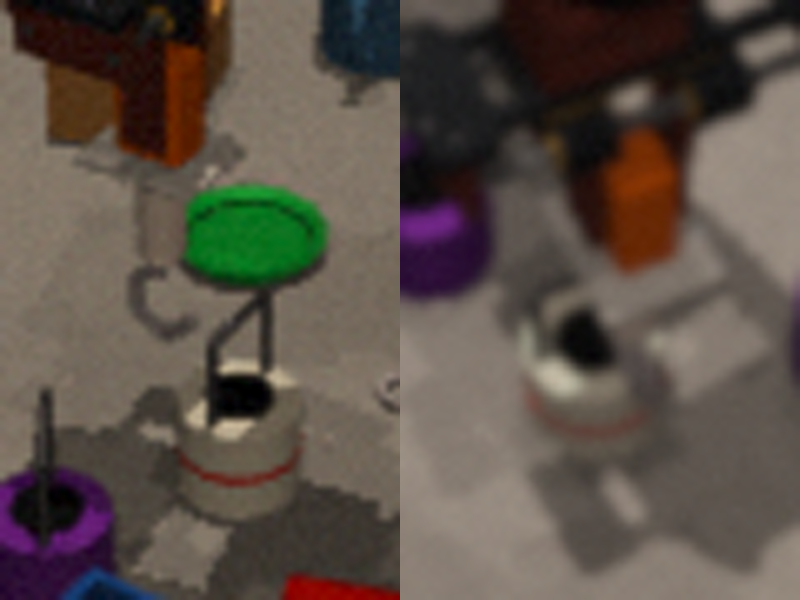

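Left view: hook open to the right, facing the bail at (212,345)–(266,293). The projected bail ends agree to about 1 mm, so I'm sliding it in.

Call:
servo_tool(
  increments=[
    [-0.8,0.26,0,0,0,0,-1],
    [-1.6,0.51,0,0,0,0,-1],
    [-2.4,0.77,0,0,0,0,-1],
    [-3.2,1.03,0,0,0,0,-1],
    [-4.0,1.28,0,0,0,0,-1],
    [-4.37,1.4,0,0,0,0,-1],
    [-4.37,1.4,0,0,0,0,-1],
    [-4.37,1.4,0,0,0,0,-1],
    [-4.37,1.4,0,0,0,0,-1],
    [-4.37,1.4,0,0,0,0,-1],
  ],
)

```text
t: 8.33
ee_pos: [511.4, -6.8, 214.8]
orientation: [0.5, 3.101, 0.0]
ft_force: [0.2, -0.1, -2.2]
width: 27.8
grasp_force: 29.9
```

Call:
servo_tool(
  increments=[
    [0,0,0.4,0,0,0,-1],
    [0,0,0.8,0,0,0,-1],
    [0,0,1.2,0,0,0,-1],
    [0,0,1.6,0,0,0,-1],
    [0,0,1.8,0,0,0,-1],
    [0,0,2.0,0,0,0,-1],
    [0,0,2.2,0,0,0,-1],
    [0,0,2.5,0,0,0,-1],
    [0,0,2.8,0,0,0,-1],
    [0,0,3.1,0,0,0,-1],
    [0,0,3.4,0,0,0,-1],
    [0,0,3.7,0,0,0,-1],
    [0,0,4.0,0,0,0,-1],
    [0,0,4.3,0,0,0,-1],
    [0,0,4.6,0,0,0,-1],
    [0,0,4.6,0,0,0,-1],
    [0,0,4.6,0,0,0,-1],
  ],
)

```text
t: 9.75
ee_pos: [510.7, -6.7, 260.7]
orientation: [-0.5, -3.101, 0.0]
ft_force: [-0.4, -0.0, -6.1]
width: 28.4
grasp_force: 29.9
```

```bash
cat >> h.py <<'E'
def avg(n=6):
    L=[]
    for _ in range(n):
        ctrl.get_image('wrist');o=ctrl.get_obs();L.append(np.r_[o['ft_force'],o['ee_pos']])
    return o['t'],np.mean(L,0).round(2),np.std(L,0)[:3].round(2)
E
python3 -c "
from h import *
print(avg())"
```

```text
(10.05, array([-4.2000e-01,  4.8000e-01, -5.2800e+00,  5.1070e+02, -6.6800e+00,
        2.6046e+02]), array([0.26, 0.36, 0.73]))
```

Call:
servo_tool(
  increments=[
    [0,0,0.2,0,0,0,-1],
    [0,0,0.4,0,0,0,-1],
    [0,0,0.6,0,0,0,-1],
    [0,0,0.8,0,0,0,-1],
    [0,0,1.0,0,0,0,-1],
    [0,0,1.2,0,0,0,-1],
    [0,0,1.4,0,0,0,-1],
    [0,0,1.6,0,0,0,-1],
    [0,0,1.6,0,0,0,-1],
  ],
)

```text
t: 10.8
ee_pos: [511.1, -6.7, 277.1]
orientation: [0.5, 3.101, 0.0]
ft_force: [-1.0, -0.6, -7.7]
width: 27.8
grasp_force: 29.9
```

```bash
python3 -c "
from h import *
print(avg(8))"
```

```text
(11.2, array([-2.7000e-01,  3.0000e-02, -7.1800e+00,  5.1086e+02, -6.7000e+00,
        2.7661e+02]), array([0.49, 0.61, 0.41]))
```

Call:
servo_tool(
  increments=[
    [0,0,0.2,0,0,0,-1],
    [0,0,0.4,0,0,0,-1],
    [0,0,0.6,0,0,0,-1],
    [0,0,0.8,0,0,0,-1],
    [0,0,1.0,0,0,0,-1],
    [0,0,1.2,0,0,0,-1],
    [0,0,1.4,0,0,0,-1],
    [0,0,1.4,0,0,0,-1],
  ],
)

```text
t: 11.87
ee_pos: [511.1, -6.7, 291.2]
orientation: [0.5, 3.101, 0.0]
ft_force: [-0.7, -0.1, -7.0]
width: 28.0
grasp_force: 29.9
```

```bash
python3 -c "
from h import *
print(avg(8))"
```

```text
(12.2667, array([-5.0000e-02, -1.5000e-01, -7.9500e+00,  5.1086e+02, -6.7000e+00,
        2.9065e+02]), array([0.38, 0.44, 0.42]))
```

Call:
servo_tool(
  increments=[
    [0,0,0.2,0,0,0,-1],
    [0,0,0.4,0,0,0,-1],
    [0,0,0.6,0,0,0,-1],
    [0,0,0.8,0,0,0,-1],
    [0,0,0.8,0,0,0,-1],
    [0,0,0.8,0,0,0,-1],
  ],
)

```text
t: 12.77
ee_pos: [511.0, -6.7, 298.9]
orientation: [0.5, 3.101, 0.0]
ft_force: [0.4, 0.5, -8.3]
width: 28.0
grasp_force: 29.9
```

Run:
```python
from h import *
d=snap('side','d6');s=snap('scene','s6');print(avg(4))
c=np.zeros((600,800,3),np.uint8)
for n,r,x in((d,'d5',0),(s,'s5',400)):
    r=load(r);u,v=proj(n,[511,-7,40]).astype(int)
    t=r['image'][v-16:v+22,u-14:u+15]
    w=n['image'][v-40:v+40,u-30:u+30]
    q=cv2.matchTemplate(w,t,cv2.TM_CCOEFF_NORMED);_,m,_,l=cv2.minMaxLoc(q)
    # subpixel in v
    yy=q[l[1]-1:l[1]+2,l[0]];sub=(yy[0]-yy[2])/(2*(yy[0]-2*yy[1]+yy[2])) if len(yy)==3 else 0
    print('shift',l[0]-16,l[1]+sub-24,m,'px per 15mm',proj(n,[511,-7,55])-proj(n,[511,-7,40]))
    c[:,x:x+400]=cv2.resize(n['image'][v-60:v+30,u-30:u+30],(400,600),interpolation=cv2.INTER_CUBIC)
cv2.imwrite('pics/c6.png',c[:,:,::-1])
```

```text
(13.0667, array([-1.3000e-01,  1.0000e-01, -7.7800e+00,  5.1079e+02, -6.6900e+00,
        2.9855e+02]), array([0.19, 0.74, 0.31]))
shift 0 -3.071621 0.6328367590904236 px per 15mm [ 0.01414872 -3.21983281]
shift 0 -3.0541039 0.7233176827430725 px per 15mm [-0.14372023 -2.52942332]
```

View pics/c6.png

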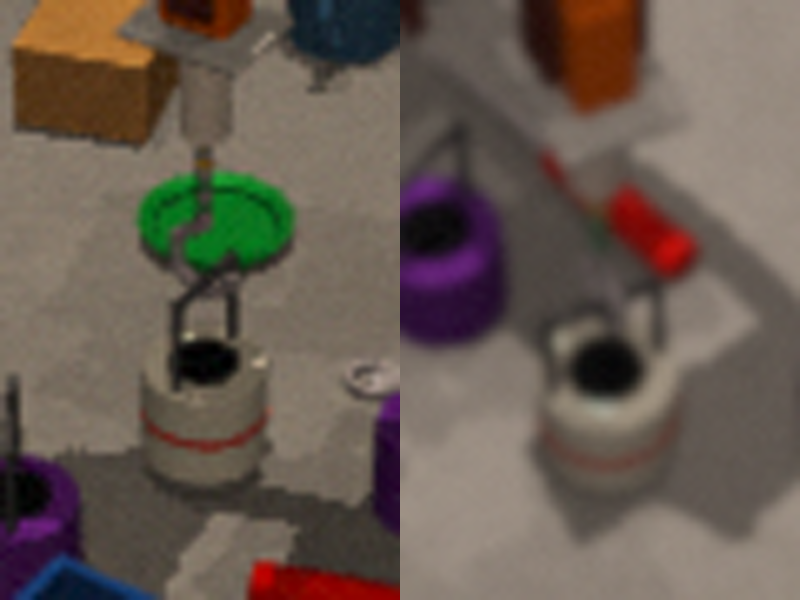

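The roll hangs upright on the hook, gap about 15 mm (side 14 mm, force 15.7 mm). I'll hold it here.

Call:
servo_tool(
  increments=[
    [0,0,0,0,0,0,-1],
    [0,0,0,0,0,0,-1],
    [0,0,0,0,0,0,-1],
    [0,0,0,0,0,0,-1],
    [0,0,0,0,0,0,-1],
    [0,0,0,0,0,0,-1],
    [0,0,0,0,0,0,-1],
    [0,0,0,0,0,0,-1],
    [0,0,0,0,0,0,-1],
    [0,0,0,0,0,0,-1],
    [0,0,0,0,0,0,-1],
    [0,0,0,0,0,0,-1],
    [0,0,0,0,0,0,-1],
    [0,0,0,0,0,0,-1],
    [0,0,0,0,0,0,-1],
    [0,0,0,0,0,0,-1],
    [0,0,0,0,0,0,-1],
    [0,0,0,0,0,0,-1],
    [0,0,0,0,0,0,-1],
    [0,0,0,0,0,0,-1],
  ],
)

```text
t: 14.73
ee_pos: [510.9, -6.7, 298.7]
orientation: [0.5, 3.101, 0.0]
ft_force: [-0.8, 0.5, -7.0]
width: 28.3
grasp_force: 29.9
```

Call:
servo_tool(
  increments=[
    [0,0,0,0,0,0,-1],
    [0,0,0,0,0,0,-1],
    [0,0,0,0,0,0,-1],
    [0,0,0,0,0,0,-1],
    [0,0,0,0,0,0,-1],
    [0,0,0,0,0,0,-1],
    [0,0,0,0,0,0,-1],
    [0,0,0,0,0,0,-1],
    [0,0,0,0,0,0,-1],
    [0,0,0,0,0,0,-1],
    [0,0,0,0,0,0,-1],
    [0,0,0,0,0,0,-1],
  ],
)

```text
t: 15.73
ee_pos: [510.9, -6.7, 298.7]
orientation: [-0.5, -3.101, -0.0]
ft_force: [-0.6, -0.6, -8.8]
width: 27.8
grasp_force: 29.9
```

Run:
```python
from h import *
print(avg(3))
# nest: fit rim outline from green mask in w2,s6,d1
for n,f in (('w2','w'),('s6','s'),('d5','d')):
    n=load(n);h=cv2.cvtColor(n['image'],cv2.COLOR_RGB2HSV);m=cv2.inRange(h,(45,100,40),(80,255,255))
    k,l,st,c=cv2.connectedComponentsWithStats(m);i=max(range(1,k),key=lambda j:st[j,4])
    cs=max(cv2.findContours((l==i).astype('uint8'),0,cv2.CHAIN_APPROX_NONE)[0],key=len)[:,0]
    P=np.array([atz(n,*p,10)[:2] for p in cs]);H=cv2.convexHull(P.astype(np.float32))
    print(f,cv2.minEnclosingCircle(H))
```

```text
(15.8833, array([-1.4000e-01,  3.1000e-01, -8.1000e+00,  5.1089e+02, -6.6900e+00,
        2.9868e+02]), array([0.21, 0.33, 0.15]))
w ((555.30615234375, -221.23013305664062), 48.24729919433594)
s ((556.6371459960938, -220.82672119140625), 47.98570251464844)
d ((555.9068603515625, -218.08206176757812), 51.888214111328125)
```

Call:
servo_tool(
  increments=[
    [0,-0.01,0.1,0,0,0,-1],
    [0.02,-0.11,0.3,0,0,0,-1],
    [0.07,-0.34,0.5,0,0,0,-1],
    [0.16,-0.76,0.7,0,0,0,-1],
    [0.29,-1.38,0.9,0,0,0,-1],
    [0.47,-2.21,1.0,0,0,0,-1],
    [0.69,-3.28,1.0,0,0,0,-1],
    [0.94,-4.49,1.0,0,0,0,-1],
    [1.24,-5.89,1.0,0,0,0,-1],
    [1.56,-7.42,1.0,0,0,0,-1],
    [1.9,-9.04,1.0,0,0,0,-1],
    [2.25,-10.7,1.0,0,0,0,-1],
    [2.6,-12.36,1.0,0,0,0,-1],
    [2.94,-13.98,1.0,0,0,0,-1],
    [3.26,-15.51,1.0,0,0,0,-1],
    [3.56,-16.91,1.0,0,0,0,-1],
    [3.81,-18.12,1.0,0,0,0,-1],
    [4.03,-19.19,1.0,0,0,0,-1],
    [4.21,-20.02,1.0,0,0,0,-1],
    [4.34,-20.64,1.0,0,0,0,-1],
  ],
)

```text
t: 17.55
ee_pos: [554.5, -214.1, 308.6]
orientation: [-0.501, -3.101, -0.0]
ft_force: [0.9, -0.2, -7.8]
width: 28.1
grasp_force: 29.9
```

Call:
servo_tool(
  increments=[
    [0.09,-0.42,0,0,0,0,-1],
    [0.14,-0.65,0,0,0,0,-1],
    [0.16,-0.75,0,0,0,0,-1],
    [0.16,-0.76,0,0,0,0,-1],
    [0.16,-0.76,0,0,0,0,-1],
    [0.16,-0.76,0,0,0,0,-1],
    [0.16,-0.76,0,0,0,0,-1],
    [0.16,-0.76,0,0,0,0,-1],
    [0.16,-0.76,0,0,0,0,-1],
    [0.16,-0.76,0,0,0,0,-1],
    [0.16,-0.76,0,0,0,0,-1],
    [0.16,-0.76,0,0,0,0,-1],
  ],
)

```text
t: 18.55
ee_pos: [555.9, -220.7, 308.7]
orientation: [-0.5, -3.101, -0.0]
ft_force: [0.0, -0.4, -7.5]
width: 28.1
grasp_force: 29.9
```

Run:
```python
from h import *
d=snap('side','d7');s=snap('scene','s7');print(avg(4))
c=np.zeros((600,800,3),np.uint8)
for n,x in((d,0),(s,400)):
    u,v=proj(n,[556,-220,40]).astype(int);print(u,v)
    c[:,x:x+400]=cv2.resize(n['image'][v-45:v+30,u-25:u+25],(400,600),interpolation=cv2.INTER_CUBIC)
    for z in(24.5,84.5):
        P=np.array([proj(n,[556+34*np.cos(t),-220.7+34*np.sin(t),z]) for t in np.linspace(0,6.28,40)])
        cv2.polylines(c,[((P-[u-25,v-45]+.5)*8+[x,0]).astype(int)],True,(0,255,255),1)
cv2.imwrite('pics/c7.png',c[:,:,::-1])
```

```text
(18.85, array([ 9.0000e-02,  2.2000e-01, -8.1600e+00,  5.5589e+02, -2.2071e+02,
        3.0867e+02]), array([0.56, 0.26, 0.37]))
272 178
198 262
```

View pics/c7.png

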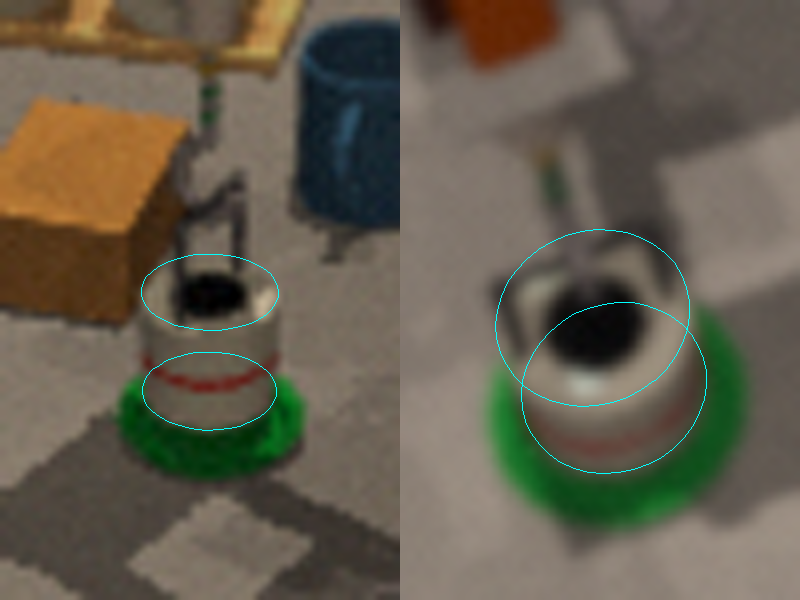

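The roll sits concentric over the nest: hole at (211,297) and (595,320), within about 2 mm of the predicted circles. Lowering gently.

Call:
servo_tool(
  increments=[
    [0,0,-0.2,0,0,0,-1],
    [0,0,-0.5,0,0,0,-1],
    [0,0,-0.8,0,0,0,-1],
    [0,0,-1.1,0,0,0,-1],
    [0,0,-1.3,0,0,0,-1],
    [0,0,-1.45,0,0,0,-1],
    [0,0,-1.6,0,0,0,-1],
    [0,0,-1.75,0,0,0,-1],
    [0,0,-1.9,0,0,0,-1],
    [0,0,-2.05,0,0,0,-1],
    [0,0,-2.2,0,0,0,-1],
    [0,0,-2.35,0,0,0,-1],
    [0,0,-2.5,0,0,0,-1],
    [0,0,-2.7,0,0,0,-1],
    [0,0,-2.9,0,0,0,-1],
    [0,0,-3.2,0,0,0,-1],
    [0,0,-3.5,0,0,0,-1],
    [0,0,-3.8,0,0,0,-1],
    [0,0,-4.1,0,0,0,-1],
    [0,0,-4.2,0,0,0,-1],
  ],
)

```text
t: 20.52
ee_pos: [555.7, -220.6, 266.2]
orientation: [-0.5, -3.101, -0.0]
ft_force: [-0.4, 0.4, -4.8]
width: 27.8
grasp_force: 29.9
```

Run:
```python
from h import *
print(avg(8))
d=snap('side','d8');s=snap('scene','s8')
c=np.zeros((600,800,3),np.uint8)
for n,x in((d,0),(s,400)):
    u,v=proj(n,[556,-220,40]).astype(int)
    c[:,x:x+400]=cv2.resize(n['image'][v-45:v+30,u-25:u+25],(400,600),interpolation=cv2.INTER_CUBIC)
    for z in(4,64):
        P=np.array([proj(n,[556+34*np.cos(t),-220.7+34*np.sin(t),z]) for t in np.linspace(0,6.28,40)])
        cv2.polylines(c,[((P-[u-25,v-45]+.5)*8+[x,0]).astype(int)],True,(0,255,255),1)
cv2.imwrite('pics/c8.png',c[:,:,::-1])
```

```text
(20.9167, array([-3.3000e-01,  6.2000e-01, -5.6800e+00,  5.5593e+02, -2.2069e+02,
        2.6670e+02]), array([0.39, 0.27, 0.47]))
```

View pics/c8.png

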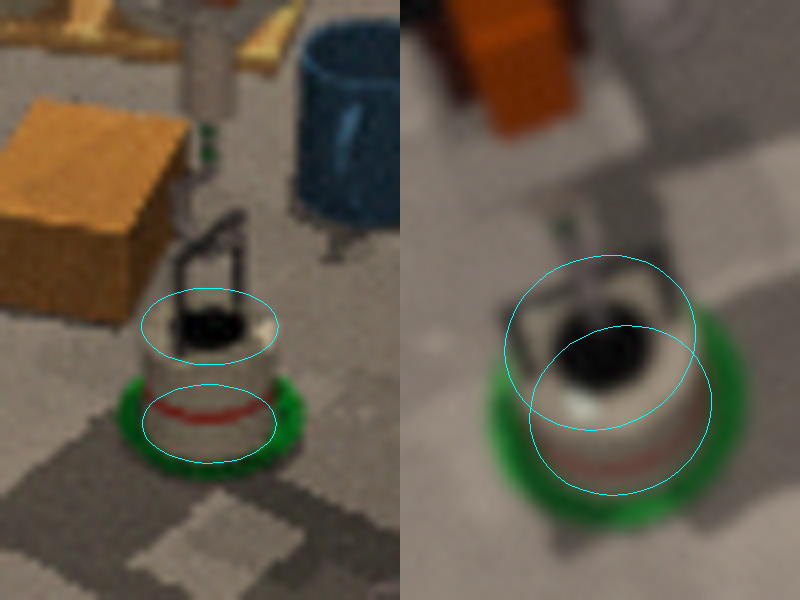

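The roll is seated: force and spring geometry agree with its underside at 4 mm, and it is concentric. Now slacken, unhook and back out along +x.

Call:
servo_tool(
  increments=[
    [0,0,-0.4,0,0,0,-1],
    [0,0,-0.9,0,0,0,-1],
    [0,0,-1.4,0,0,0,-1],
    [0,0,-1.9,0,0,0,-1],
    [0,0,-2.4,0,0,0,-1],
    [0,0,-2.9,0,0,0,-1],
    [0,0,-3.4,0,0,0,-1],
    [0,0,-3.9,0,0,0,-1],
    [0,0,-4.4,0,0,0,-1],
    [0,0,-4.7,0,0,0,-1],
    [0,0,-4.8,0,0,0,-1],
    [0,0,-4.8,0,0,0,-1],
    [0,0,-4.8,0,0,0,-1],
    [0,0,-4.8,0,0,0,-1],
    [0,0,-4.8,0,0,0,-1],
  ],
)

```text
t: 22.27
ee_pos: [556.1, -220.8, 219.0]
orientation: [0.5, 3.101, -0.0]
ft_force: [0.4, 0.2, -2.5]
width: 28.0
grasp_force: 29.9
```

Call:
servo_tool(
  increments=[
    [0.47,-0.16,0,0,0,0,-1],
    [1.0,-0.33,0,0,0,0,-1],
    [1.6,-0.53,0,0,0,0,-1],
    [2.4,-0.8,0,0,0,0,-1],
    [3.2,-1.07,0,0,0,0,-1],
    [4.0,-1.34,0,0,0,0,-1],
    [4.5,-1.5,0,0,0,0,-1],
    [4.5,-1.5,0,0,0,0,-1],
    [4.5,-1.5,0,0,0,0,-1],
  ],
)

```text
t: 23.02
ee_pos: [601.0, -235.7, 218.3]
orientation: [-0.5, -3.101, -0.0]
ft_force: [0.0, 0.5, -2.5]
width: 28.0
grasp_force: 29.9
```

Run:
```python
from h import *
print(avg(4)); d=snap('side','d9');s=snap('scene','s9')
for n,r in((d,'d8'),(s,'s8')):
    r=load(r);u,v=proj(n,[556,-220.7,30]).astype(int)
    t=r['image'][v-8:v+20,u-14:u+15];w=n['image'][v-20:v+32,u-26:u+27]
    q=cv2.matchTemplate(w,t,cv2.TM_CCOEFF_NORMED);_,m,_,l=cv2.minMaxLoc(q);print('roll shift',l[0]-12,l[1]-12,m)
```

```text
(23.2167, array([ 2.5000e-01,  2.0000e-01, -3.0700e+00,  6.0056e+02, -2.3555e+02,
        2.1851e+02]), array([0.22, 0.39, 0.55]))
roll shift 0 0 0.7462061047554016
roll shift -1 0 0.5063552260398865
```

Call:
servo_tool(
  increments=[
    [0,0,2,0,0,0,-1],
    [0,0,5,0,0,0,-1],
    [0,0,8,0,0,0,-1],
    [-0.4,2,8,0,0,0,-1],
    [-1.2,6,8,0,0,0,-1],
    [-1.9,10,8,0,0,0,-1],
    [-2.7,14,8,0,0,0,-1],
    [-3.5,18,8,0,0,0,-1],
    [-4.3,22,8,0,0,0,-1],
    [-5.0,26,8,0,0,0,-1],
    [-5.8,30,8,0,0,0,-1],
    [-6.6,34,8,0,0,0,-1],
    [-7.4,38,8,0,0,0,-1],
    [-8.1,42,8,0,0,0,-1],
    [-8.8,45.5,8,0,0,0,-1],
    [-9.3,48,8,0,0,0,-1],
    [-9.53,49.2,8,0,0,0,-1],
    [-9.53,49.2,8,0,0,0,-1],
    [-9.53,49.2,8,0,0,0,-1],
    [-9.53,49.2,8,0,0,0,-1],
  ],
)

```text
t: 24.98
ee_pos: [505.7, 255.2, 298.6]
orientation: [-0.501, -3.101, 0.001]
ft_force: [-0.1, 0.1, -2.0]
width: 28.3
grasp_force: 29.9
```

```bash
python3 -c "
from h import *
print(avg(4),ctrl.get_obs()['orientation'])"
```

```text
(25.1833, array([-1.3000e-01, -1.6000e-01, -2.4900e+00,  5.0593e+02,  2.5504e+02,
        2.9872e+02]), array([0.25, 0.79, 0.76])) [ 5.02937527e-01  3.10094778e+00 -1.38699466e-04]
```

Call:
servo_tool(
  increments=[
    [0,0.1,-1,0,0,0,-1],
    [0,0.1,-2,0,0,0,-1],
    [0,0.1,-3,0,0,0,-1],
    [0,0.1,-4,0,0,0,-1],
    [0,0.1,-5,0,0,0,-1],
    [0,0.1,-6,0,0,0,-1],
    [0,0.1,-7,0,0,0,-1],
    [0,0.1,-8,0,0,0,-1],
    [0,0.1,-9,0,0,0,-1],
    [0,0.1,-10,0,0,0,-1],
    [0,0.1,-11,0,0,0,-1],
    [0,0.1,-12,0,0,0,-1],
    [0,0.1,-13,0,0,0,-1],
    [0,0.1,-13.5,0,0,0,-1],
    [0,0.1,-13.8,0,0,0,-1],
    [0,0.1,-14.1,0,0,0,-1],
    [0,0.1,-14.3,0,0,0,-1],
    [0,0.1,-14.4,0,0,0,-1],
    [0,0.1,-14.5,0,0,0,-1],
    [0,0.1,-14.5,0,0,0,-1],
  ],
)

```text
t: 26.85
ee_pos: [505.7, 257.4, 153.8]
orientation: [0.5, 3.101, 0.0]
ft_force: [-0.4, -0.5, -2.2]
width: 27.8
grasp_force: 29.9
```

```bash
python3 -c "
from h import *
print(avg(5))"
```

```text
(27.1, array([-2.1000e-01,  1.8000e-01, -2.3900e+00,  5.0572e+02,  2.5737e+02,
        1.5391e+02]), array([0.44, 0.57, 0.08]))
```

Call:
servo_tool(
  increments=[
    [0,-0.1,-0.03,0,0,0,-1],
    [0,-0.1,-0.06,0,0,0,-1],
    [0,-0.1,-0.06,0,0,0,-1],
    [0,-0.1,-0.06,0,0,0,-1],
  ],
)

```text
t: 27.43
ee_pos: [505.8, 256.4, 153.6]
orientation: [0.5, 3.101, 0.001]
ft_force: [-2.2, 0.7, 5.1]
width: 28.2
grasp_force: 29.9
```

```bash
python3 -c "
from h import *
print(avg(5))"
```

```text
(27.6833, array([-1.8600e+00,  4.2000e-01,  5.5900e+00,  5.0581e+02,  2.5646e+02,
        1.5361e+02]), array([0.29, 0.55, 0.29]))
```

Seated: the rim now carries the scale. Release and retract.

Call:
servo_tool(
  increments=[
    [0,0,0,0,0,0,1],
    [0,0,0,0,0,0,1],
    [0,0,0,0,0,0,1],
    [0,0,0,0,0,0,1],
    [0,0,0,0,0,0,1],
    [0,0,0,0,0,0,1],
    [0,0,0,0,0,0,1],
    [0,0,1,0,0,0,1],
    [0,0,3,0,0,0,1],
    [0,0,6,0,0,0,1],
    [0,0,9,0,0,0,1],
    [0,0,12,0,0,0,1],
    [0,0,15,0,0,0,1],
    [0,0,15,0,0,0,1],
    [0,0,15,0,0,0,1],
  ],
)

```text
t: 28.93
ee_pos: [506.5, 256.8, 305.7]
orientation: [0.5, 3.098, 0.004]
ft_force: [-0.8, 0.7, -0.7]
width: 87.9
grasp_force: 0.0
```

Run:
```python
from h import *
d=snap('side','d10');s=snap('scene','s10');w=snap('wrist','w10');print(avg(2),ctrl.get_obs()['width'])
c=np.zeros((600,800,3),np.uint8)
f=lambda n,x,y,w,h,W,H:cv2.resize(n['image'][y:y+h,x:x+w],(W,H),interpolation=cv2.INTER_CUBIC)
c[:400,:400]=f(d,205,165,120,120,400,400);c[:400,400:]=f(s,180,125,150,170,400,400)
c[400:,:266]=f(w,190,100,120,120,266,200)
u,v=proj(d,[556,-220,30]).astype(int);c[400:,270:530]=f(d,u-26,v-20,52,40,260,200)
u,v=proj(s,[556,-220,30]).astype(int);c[400:,535:795]=f(s,u-26,v-20,52,40,260,200)
cv2.imwrite('pics/c9.png',c[:,:,::-1])
```

```text
(29.1833, array([ 2.9000e-01, -1.3000e-01,  2.0000e-02,  5.0480e+02,  2.5592e+02,
        3.0165e+02]), array([0.27, 0.17, 0.22])) 88.0088986376844
```

View pics/c9.png

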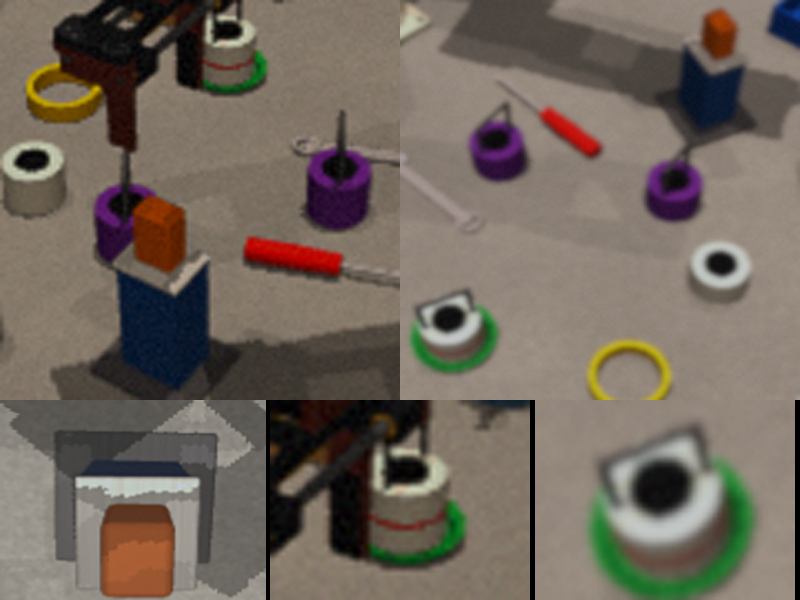

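The scale is back in its holster with the flange flat on the rim (orange grip at (718,35)). The roll stands upright in the nest at (450,330), the bystanders haven't moved, and the gripper is clear. Handing in.

```bash
python3 -c "
from h import *
print(ctrl.close_job())"
```

```text
the job is handed in; nothing more can be done
None
```

I carried out the whole task and handed it in at about 29 s of the 72 s limit: the roll was held about 15 mm up for over 2 s and now stands upright in the green nest, the scale is back on its holster rim, and the last pictures show nothing else moved. The hand-in returned no verdict.

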